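# Open the nut mill and key its rotor onto the drive

### The job

Press the nut mill's release button so that its cover springs fully open. The rotor inside has been dropped in without engaging and stands a little high: turn it by its finger bar against its seat until it drops onto the hidden drive and lies fully home, then let go and leave the cover open. Leave the other things on the table where they are.

Things in the scene. Friction and masses are not known exactly. Their poses are not given: they have to be found in the camera images.
- mill: Benchtop nut mill fixed on the table: white body, deck 60 mm above the table. Origin on the table straight below the rotor's axis, z up. In its frame the body spans x -90 to 90 and y -205 to 100 mm; the cover is hinged along the +y edge and the button lies towards -y.
- well (a point): Centre, at deck height, of the round well (123 mm across, 26 mm deep) in which the rotor lies. Hidden on its floor, under the rotor, is the drive ring with three pockets 120 degrees apart; their angle is unknown and varies. The ring is stiff (about 0.9 N m): it stays put while the rotor slides on it under light pressure; once keyed, the rotor resists turning.
- release_top (a point): Centre of the top face of the round grey release button (36 mm across) on the deck, at x 0, y -155 mm of the mill, 80 mm above the table. Pressed straight down it travels 8 mm against a spring (about 5 N fully down); beyond about 5 mm it draws back the bolt that holds the cover. It comes up again when let go.
- release (a joint): Button travel in m: 0 up, 0.008 fully down.
- cover (a joint): Angle of the hollow steel cover in rad: 0 shut, 1.9 fully open at its stop. Shut, it covers y -80 to 100 mm of the mill (170 mm in x), top 113 mm above the table, and cannot be pulled open. Released by the button, it springs open in about a second and stays, standing beyond y = 100 mm, leaning outwards, up to 235 mm above the table.
- rotor_grip (a point): Centre of the finger bar (64 mm long in x, 14 wide in y, 40 high in z) on the rotor, a loose 0.4 kg aluminium disc, 120 mm across, 12 thick. This point is 20 mm above the disc's top and at first 84 mm above the table. Turned either way, under 120 degrees, its three hidden lugs meet the pockets (within 4 degrees) and it falls 8 mm by its weight unless held up: home at 76 mm.
- pan: Bystander: open aluminium bowl, 190 mm across, 45 mm high; origin under its centre.
- mug: Bystander: white mug, 84 mm across, 90 mm high; origin under its centre.
- scraper: Bystander: spatula lying on the table, about 200 mm long along its x axis.

How it is judged:
On the way, in this order (a step that is already met when the one before it is completed fails the run):
1. the release button is pressed (value of joint release above 0.0045 m), for 0.02 s.
2. the cover has sprung open to its stop (value of joint cover above 1.8 rad), for 0.2 s.
3. the rotor has dropped home onto the drive (z of rotor_grip in the frame of mill below 0.0785 m and angle between rotor_grip's own z axis and vertical below 0.04 rad), for 0.2 s.
At the end, for the whole second after the job is handed in: The cover stands open at its stop (over 1.8 rad), the button is up again (under 2 mm), and the rotor lies level (under 0.04 rad) and fully home in its well: bar centre 72 to 78.5 mm above the table and within 6 mm of the mill's axis (all of step 3 and value of joint cover above 1.8 rad and value of joint release below 0.002 m and z of rotor_grip in the frame of mill above 0.072 m and horizontal distance between rotor_grip and mill below 0.006 m); the robot touches nothing.
It fails at once if the pan is moved more than 30 mm (distance of pan from where it was at the start of the episode above 0.03 m).
It fails at once if the mug is moved more than 30 mm (distance of mug from where it was at the start of the episode above 0.03 m).
It fails at once if the scraper is moved more than 30 mm (distance of scraper from where it was at the start of the episode above 0.03 m).
It also fails if it takes over 48 s, if anything falls off the work surface, if the arm or the gripper's body presses on something with over 40 N, if the wrist force passes 120 N, or if a joint passes its speed limit or range.

### The arm

A 6-joint arm with a two-finger parallel gripper is mounted at the origin on the work surface. World frame = base frame: x ahead of the robot, y to its left, z up, the work surface at z = 0. Lengths are in m, angles in rad, forces in N, time in s.
With the tool pointing down it reaches from about 0.325 to 0.925 m from the base axis. Payload 3.1 kg.
Tool frame: the origin (TCP) lies on the centre line of the jaws, within the pads' length; the fingertips stand ctrl.tip_reach ahead of it and the grasp point (between the pads) lies 5 mm behind it (ctrl.tip_reach is the distance from the TCP to the fingertips, in m); x points along the fingers, y is the direction in which the jaws open and shut, and the axes are right-handed (so a half turn about x gives the same grasp; the last joint's range is limited). The gripper opens to 85 mm and grips with 20 to 120 N. Pads are 22 mm wide; open, the fingers measure 114 mm over their backs; the gripper's body (76 mm by 85 mm) begins 54 mm behind the grasp point. The pads swing forward as they close: fully open they stand 13 mm farther back than shut.
Start: joints at [-1.383, 0.217, 1.613, -0, 1.311, -0.112], TCP at [0.185, -0.597, 0.245] pointing down, gripper open.
Joint ranges: [-2.75, 2.75], [-0.78, 2.1], [0.31, 2.55], [-1.13, 4.27], [0.13, 2.63], [-2.58, 2.58]. Speed limits (rad/s): [2.79, 2.79, 3.14, 3.14, 3.14, 3.14].

### API

Orientations are given as [roll, pitch, yaw] about the fixed x, y, z axes, in that order (R = Rz(yaw) Ry(pitch) Rx(roll)).
In Python, from cell import monitor, read_camera, camera_params, job, ctrl gives the robot as it stands. The module is installed in compiled form; this text tells all that it offers.
- The arm moves only by the tool carry_out, never from a script. Its argument "commands" is text: rows parted by semicolons, each of 7 numbers parted by spaces: the gripper's target within -1 to 1 (fully open at 1, half-way at 0, shut at -1), then the shift along the tool's x, y, z in m, then the turn, a rotation vector about the tool's x, y, z in degrees. A call has 1 to 10 rows; each row is the pose to reach, as a shift and turn from the pose measured when the call began, along the tool's axes at that moment; what a row does not reach only later rows make up. A row lasts 1/12 s, in which the tool goes at most 41.7 mm and 7.16 degrees, less where a joint would pass 70% of its speed; a pose out of reach is approached as far as the arm can. A call with a gripper value outside its range is refused whole. The fingers move at their own pace and stop on an object; "newtons" is the grip in N (left out, the last holds). Time passes only in rows, so rows that repeat a pose let the fingers close. It gives the time, the measured TCP pose, the force and the opening at its end, in the units of the state.
- monitor.get_state(): the state, without advancing time (a new reading comes with each control period).
- read_camera(name): name is "scene" or "top" or "wrist"; returns the picture (384x512x3 uint8, red, green, blue); there is no depth.
- camera_params(name): a dict with "mtx" (3x3 intrinsics, pixels), "rvec" (rotation vector, rad) and "tvec" (3), from world to camera coordinates, as OpenCV has them; the wrist camera has in their place "tool_from_camera" (4x4, takes a point from camera to tool coordinates, whose origin is the TCP and whose axes are the tool frame's). Camera axes: x right, y down, z forward; pixel columns grow to the right and rows downward; lengths in m; the calibration is good to about 2 mm. A picture is of the moment at which its call begins: read the wrist's pose just before it. camera_params takes no time and is no camera call.
- job.close_job(): hands the job in, once; it reports no verdict.
The state is a dict: "time": time; "joints": joint angles; "qvel": joint speeds; "tau": joint torques, N m; "position": TCP position; "eef_rot": TCP orientation; "ft_force": force on the tool from outside, world axes, zero at the start; "moment": the same for the moment, N m; "gripper_width": finger opening in m.
Only numpy, scipy, OpenCV 4.12 (cv2) and the standard library are available. Lean on these libraries where they do the work, as an engineer would, in place of code of your own. Each camera call takes 0.05 s, during which the arm holds its last target.

## Working session

There is one attempt and no reset: what is moved stays moved. The work goes in short steps, Python scripts to look and compute and a tool call to move; the robot and the scene stay as the last step left them, time stands still between calls to the robot, and variables do not carry over. Pictures are saved under pics/ and viewed, and the job is handed in when it is done.

Besides the shell and the picture viewer there is one more tool, called after "Call:" in YAML: its name, and indented under it one key for each argument. carry_out: Moves the arm, as the interface text tells. Its arguments: {"type":"object","properties":{"commands":{"type":"string"},"newtons":{"type":"number"}},"required":["commands"]}

```bash
mkdir -p pics; cat > h.py <<'E'
import numpy as np, cv2
from cell import monitor, read_camera, camera_params, job, ctrl
def snap(n,f):
    im=read_camera(n); cv2.imwrite('pics/'+f,im[:,:,::-1]); return im
def cam(n):
    p=camera_params(n); return np.array(p['mtx']),np.array(p['rvec'],float),np.array(p['tvec'],float)
def proj(n,P):
    K,r,t=cam(n); return cv2.projectPoints(np.array(P,float).reshape(-1,3),r,t,K,None)[0].reshape(-1,2)
def atz(n,uv,z):
    K,r,t=cam(n); R=cv2.Rodrigues(r)[0]; o=-R.T@t.ravel(); d=R.T@np.linalg.inv(K)@np.array([uv[0],uv[1],1.]); return o+d*(z-o[2])/d[2]
def tri(a,ua,b,ub):
    Ps=[]
    for n in(a,b):
        K,r,t=cam(n); Ps.append(K@np.c_[cv2.Rodrigues(r)[0],t.ravel()])
    X=cv2.triangulatePoints(Ps[0],Ps[1],np.array(ua,float).reshape(2,1),np.array(ub,float).reshape(2,1)).ravel(); return X[:3]/X[3]
E
python3 - <<'E'
from h import *
s=monitor.get_state()
for k,v in s.items(): print(k,np.round(v,4))
print(ctrl.tip_reach)
for n in('scene','top','wrist'): snap(n,n+'0.png')
print(camera_params('wrist'))
E
```

```text
time 0.0
joints [-1.3832  0.2177  1.6149 -0.      1.3113 -0.1122]
qvel [ 0.0006  0.0002  0.0002 -0.0005 -0.0015  0.0018]
tau [ 4.00000e-04 -3.96846e+01 -3.03851e+01 -2.00000e-04  9.60000e-03
  0.00000e+00]
position [ 0.1844 -0.5963  0.244 ]
eef_rot [-1.6801  1.5684  1.7613]
ft_force [-0.3591  0.2116  0.4508]
moment [ 0.0081 -0.0062 -0.0282]
gripper_width 0.0856
0.014
{'mtx': array([[331.47176327,   0.        , 251.27824453],
       [  0.        , 331.47176327, 192.75142164],
       [  0.        ,   0.        ,   1.        ]]), 'tool_from_camera': array([[-9.03235345e-04, -2.99579424e-01,  9.54070937e-01,
        -1.30099539e-01],
       [ 9.99999559e-01, -5.15427009e-04,  7.84872059e-04,
        -9.32823379e-04],
       [ 2.56622410e-04,  9.54071225e-01,  2.99579758e-01,
        -7.70370661e-02],
       [ 0.00000000e+00,  0.00000000e+00,  0.00000000e+00,
         1.00000000e+00]])}
```

View pics/scene0.png

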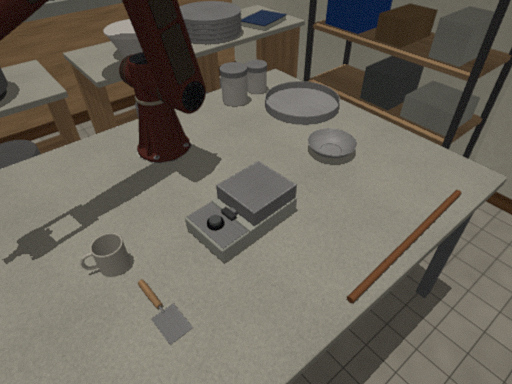

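View pics/top0.png

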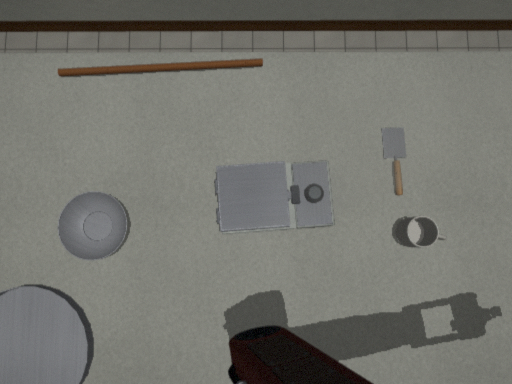

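View pics/wrist0.png

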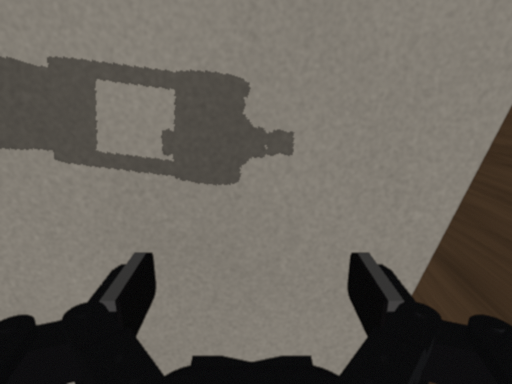

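The top view shows the button near (314,193) and the cover's corners near (217,165), (286,161), (290,229) and (220,232). The scene view shows the button at about (215,222). I'll enlarge both to measure.

```bash
python3 - <<'E'
from h import *
a=cv2.imread('pics/top0.png')[150:245,205:345]; cv2.imwrite('pics/t1.png',cv2.convertScaleAbs(cv2.resize(a,None,fx=5.5,fy=5.5,interpolation=2),alpha=1.8))
a=cv2.imread('pics/scene0.png')[155:265,175:310]; cv2.imwrite('pics/s1.png',cv2.convertScaleAbs(cv2.resize(a,None,fx=5,fy=5,interpolation=2),alpha=1.5))
print(tri('top',(314,193),'scene',(215,222)))
b=atz('top',(314,193),.08); print(b)
for uv,z in [((217,165),.113),((286,161),.113),((290,229),.113),((220,232),.113),((329,161),.06),((333,226),.06)]: print(uv,atz('top',uv,z))
E
```

```text
[ 0.53721029 -0.11518044  0.06836488]
[ 0.5353068  -0.11414734  0.08      ]
(217, 165) [0.60615952 0.1421308  0.113     ]
(286, 161) [ 0.61588158 -0.03794727  0.113     ]
(290, 229) [ 0.43889305 -0.04545376  0.113     ]
(220, 232) [0.43229231 0.13342584 0.113     ]
(329, 161) [ 0.6261032  -0.16059188  0.06      ]
(333, 226) [ 0.44794989 -0.16624511  0.06      ]
```

View pics/t1.png

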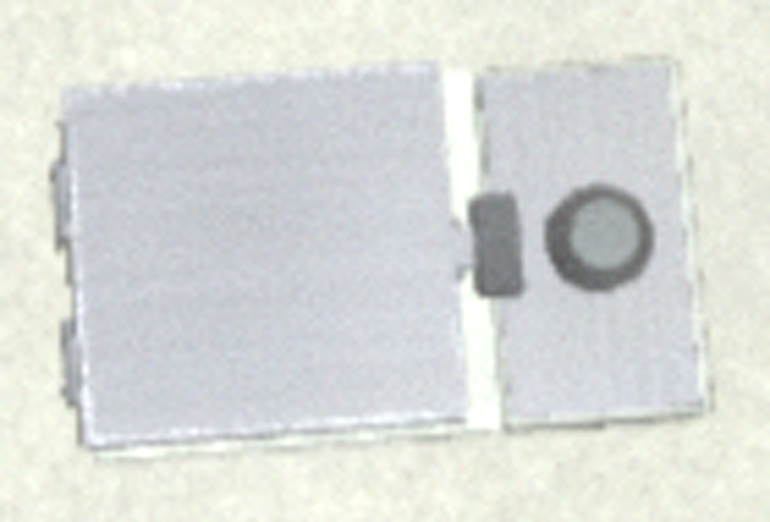

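View pics/s1.png

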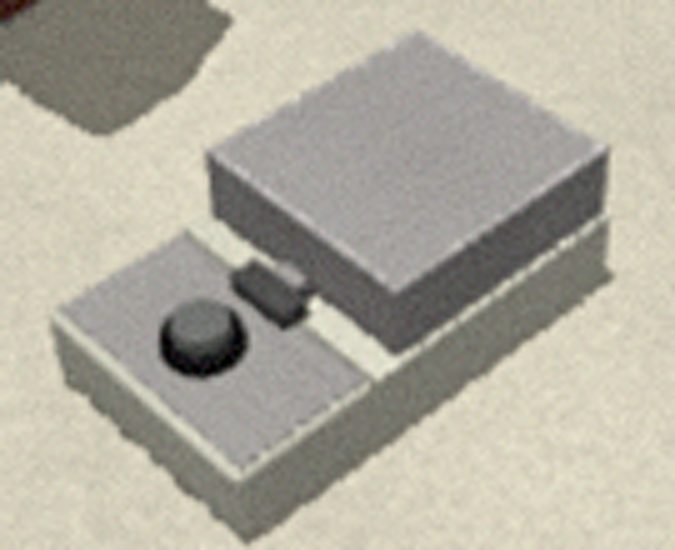

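```bash
python3 - <<'E'
from h import *
from scipy.optimize import least_squares
s=lambda u,v:(u/5+175,v/5+155); t=lambda u,v:(u/5.5+205,v/5.5+150)
obs=[('scene',s(208,155),(-.085,-.08,.113)),('scene',s(397,290),(.085,-.08,.113)),('scene',s(608,150),(.085,.1,.113)),('scene',s(418,30),(-.085,.1,.113)),
('scene',s(55,313),(-.09,-.205,.06)),('scene',s(240,475),(.09,-.205,.06)),('scene',s(204,325),(0,-.155,.08)),
('top',t(62,90),(.085,.1,.113)),('top',t(440,64),(.085,-.08,.113)),('top',t(465,418),(-.085,-.08,.113)),('top',t(90,443),(-.085,.1,.113)),
('top',t(678,60),(.09,-.205,.06)),('top',t(708,408),(-.09,-.205,.06)),('top',t(604,236),(0,-.155,.08))]
def W(p,P):
    c,s_=np.cos(p[2]),np.sin(p[2]); return [p[0]+c*P[0]-s_*P[1],p[1]+s_*P[0]+c*P[1],P[2]+p[3]]
f=lambda p:np.concatenate([proj(n,W(p,P))[0]-uv for n,uv,P in obs])
r=least_squares(f,[.53,.04,0,0],loss='soft_l1'); print(r.x,np.degrees(r.x[2])); print(np.round(f(r.x).reshape(-1,2),1))
print('button',W(r.x,(0,-.155,.08)),tri('top',t(604,236),'scene',s(204,325)))
print('pan,mug',atz('top',(95,225),0.03),atz('top',(422,231),.09))
E
```

```text
[ 0.52685614  0.04104456  0.06764325 -0.00408413] 3.875672887774037
[[-0.9 -0.3]
 [-0.7  1.1]
 [-0.1 -0.1]
 [-0.5 -0.1]
 [-2.4 -0.2]
 [-1.2  1.6]
 [-0.9 -0. ]
 [-0.8 -0.6]
 [-1.  -0.8]
 [-0.1 -0.3]
 [-1.9  0.3]
 [-0.7 -1.2]
 [ 0.2  0.8]
 [-1.3 -0.5]]
button [np.float64(0.5373328509319409), np.float64(-0.11360096256734681), np.float64(0.0759158673352895)] [ 0.53751421 -0.11455672  0.07648921]
pan,mug [0.4556124  0.48536643 0.03      ] [ 0.43242059 -0.39300885  0.09      ]
```

```bash
cat >> h.py <<'E'
from scipy.spatial.transform import Rotation as Ro
def Rt(s=None):
    s=s or monitor.get_state(); return Ro.from_euler('xyz',s['eef_rot']).as_matrix()
def togo(P,s=None):
    s=s or monitor.get_state(); return np.round(Rt(s).T@(np.array(P)-s['position']),4)
E
python3 - <<'E'
from h import *
print(np.round(Rt(),3)); print(togo([.537,-.114,.145]))
E
```

```text
[[-0.     0.295 -0.955]
 [ 0.002 -0.955 -0.295]
 [-1.    -0.002 -0.   ]]
[ 0.1    -0.3567 -0.4793]
```

Call:
carry_out:
  commands: "-1 0.02 -0.357 -0.479 13 0 0;-1 0.02 -0.357 -0.479 13 0 0;-1 0.02 -0.357 -0.479 13 0 0;-1 0.02 -0.357 -0.479 13 0 0;-1 0.02 -0.357 -0.479 13 0 0;-1 0.02 -0.357 -0.479 13 0 0;-1 0.02 -0.357 -0.479 13 0 0;-1 0.02 -0.357 -0.479 13 0 0;-1 0.02 -0.357 -0.479 13 0 0;-1 0.02 -0.357 -0.479 13 0 0"
  newtons: 30

```text
time: 0.98
position: [0.4305, -0.2586, 0.231]
eef_rot: [-1.493, 1.569, 1.721]
ft_force: [0.6, -1.3, 0.2]
gripper_width: 0.0001
```

```bash
python3 - <<'E'
from h import *
s=monitor.get_state();print(s['time'],s['position'],s['ft_force'],s['gripper_width'],togo([.537,-.114,.2]));print(Rt())
E
```

```text
0.9833 [ 0.43045786 -0.25859323  0.2309839 ] [ 0.56799636 -1.25840986  0.17463091] 7.404692088333644e-05 [ 0.0312 -0.1364 -0.1168]
[[-2.81990032e-04  7.25715530e-02 -9.97363169e-01]
 [ 1.86612769e-03 -9.97361433e-01 -7.25719544e-02]
 [-9.99998219e-01 -1.88167159e-03  1.45818198e-04]]
```

Call:
carry_out:
  commands: "-1 0.031 -0.136 -0.117 0 0 0;-1 0.031 -0.136 -0.117 0 0 0;-1 0.031 -0.136 -0.117 0 0 0;-1 0.031 -0.136 -0.117 0 0 0;-1 0.031 -0.136 -0.117 0 0 0;-1 0.031 -0.136 -0.117 0 0 0;-1 0.031 -0.136 -0.117 0 0 0"

```text
time: 1.57
position: [0.5371, -0.1135, 0.1995]
eef_rot: [-0.793, 1.568, 2.424]
ft_force: [-0.7, -1.5, -1.3]
gripper_width: -0.0003
```

```bash
python3 - <<'E'
from h import *
s=monitor.get_state();print(s['time'],s['position'],s['ft_force'],s['gripper_width'],togo([.537,-.114,.1]))
snap('wrist','w2.png');snap('top','t2.png')
E
```

```text
1.5667 [ 0.53705883 -0.11346339  0.19948057] [-0.67769032 -1.47171807 -1.33773242] -0.00026401397902331045 [ 0.0995  0.0007 -0.0001]
```

View pics/w2.png

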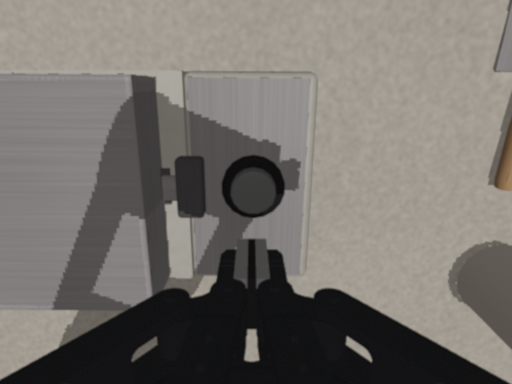

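The wrist view shows the button's top at about (253,191), ahead of the fingertips. I'll check its position from this view.

```bash
cat >> h.py <<'E'
def watz(uv,z,s=None):
    s=s or monitor.get_state(); p=camera_params('wrist'); T=np.array(p['tool_from_camera']); R=Rt(s)
    o=R@T[:3,3]+s['position']; d=R@T[:3,:3]@np.linalg.inv(p['mtx'])@np.array([uv[0],uv[1],1.]); return o+d*(z-o[2])/d[2]
E
python3 - <<'E'
from h import *
print(watz((253,191),.08),watz((253,191),.076))
E
```

```text
[ 0.5364372  -0.11544771  0.08      ] [ 0.53520649 -0.11555699  0.076     ]
```

Call:
carry_out:
  commands: "-1 0.04 0 0 0 0 0;-1 0.08 0.001 0 0 0 0;-1 0.1 0.001 0 0 0 0;-1 0.1 0.001 0 0 0 0;-1 0.103 0.001 0 0 0 0;-1 0.106 0.001 0 0 0 0;-1 0.108 0.001 0 0 0 0"

```text
time: 2.25
position: [0.5375, -0.1172, 0.0943]
eef_rot: [2.644, 1.57, -0.426]
ft_force: [-3.7, -1.5, 4.7]
gripper_width: 0.0001
```

Call:
carry_out:
  commands: "-1 0.003 -0.002 0 0 0 0;-1 0.005 -0.002 0 0 0 0;-1 0.006 -0.002 0 0 0 0;-1 0.006 -0.002 0 0 0 0"

```text
time: 2.58
position: [0.5388, -0.1162, 0.09]
eef_rot: [2.485, 1.566, -0.584]
ft_force: [-2.1, -2.2, 6.5]
gripper_width: 0.0003
```

```bash
python3 - <<'E'
from h import *
s=monitor.get_state();print(s['time'],s['position'],s['ft_force'],s['gripper_width'],togo([.537,-.115,.1]))
snap('scene','s3.png')
E
```

```text
2.5833 [ 0.53877581 -0.11621037  0.09003282] [-2.08837629 -2.24234668  6.51507631] 0.0003229626675684682 [-0.01   -0.0013  0.0016]
```

View pics/s3.png

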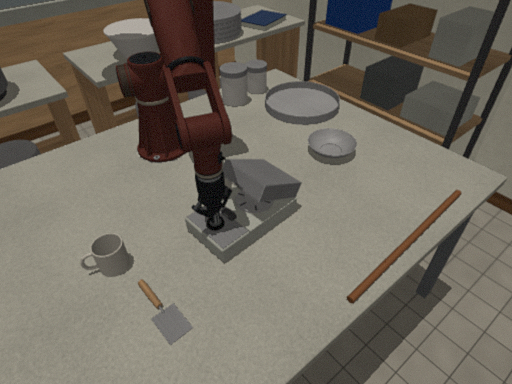

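The scene picture shows the cover swinging open at about (265,180). I'll hold briefly and then retract straight up.

Call:
carry_out:
  commands: "-1 0 0 0 0 0 0;-1 0 0 0 0 0 0;-1 0 0 0 0 0 0;-1 -0.03 0 0 0 0 0;-1 -0.06 0 0 0 0 0;-0.5 -0.1 0 0 0 0 0;-0.5 -0.11 0 0 0 0 0;-0.5 -0.11 0 0 0 0 0;-0.5 -0.11 0 0 0 0 0"

```text
time: 3.38
position: [0.5389, -0.1156, 0.2]
eef_rot: [2.677, 1.564, -0.392]
ft_force: [-1.2, -1.0, 0.1]
gripper_width: 0.0212
```

```bash
python3 - <<'E'
from h import *
s=monitor.get_state();print(s['time'],s['position'],s['ft_force'],s['gripper_width'],togo([.537,-.115,.1]))
snap('scene','s4.png');snap('top','t4.png');snap('wrist','w4.png')
a=cv2.imread('pics/top4.png') if 0 else cv2.imread('pics/t4.png')[130:260,180:345]; cv2.imwrite('pics/t4b.png',cv2.convertScaleAbs(cv2.resize(a,None,fx=4.5,fy=4.5,interpolation=2),alpha=1.8))
E
```

```text
3.3833 [ 0.53888678 -0.11559488  0.20004321] [-1.18203302 -1.04983621  0.07067184] 0.021223888820813646 [ 0.1    -0.001   0.0024]
```

View pics/s4.png

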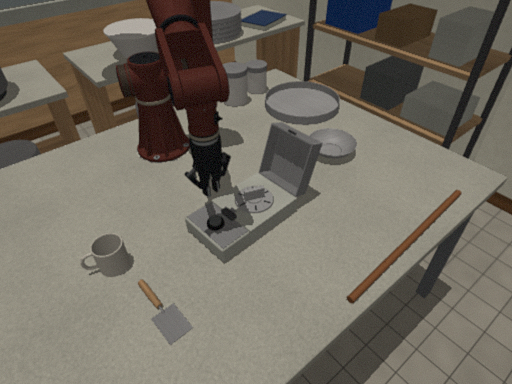

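View pics/t4b.png

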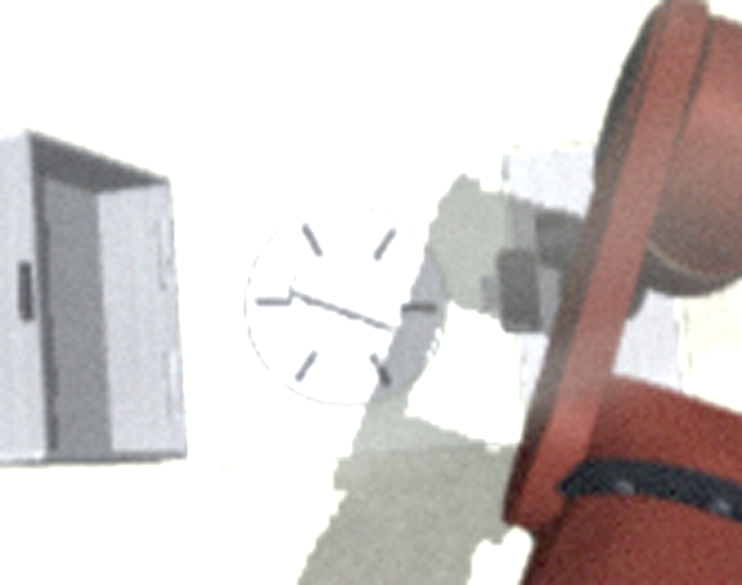

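View pics/w4.png

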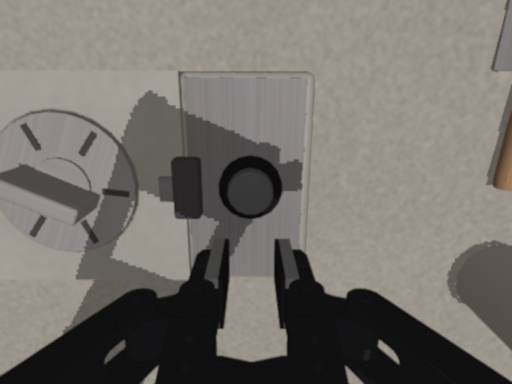

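The cover stands open. In the top view the bar lies slanted near (255,198). I need an unsaturated enlargement to get its angle.

```bash
python3 - <<'E'
from h import *
a=cv2.imread('pics/t4.png')[165:230,225:290]; cv2.imwrite('pics/t4c.png',cv2.convertScaleAbs(cv2.resize(a,None,fx=9,fy=9,interpolation=2),alpha=2.2,beta=-200))
a=cv2.imread('pics/s4.png')[170:225,220:285]; cv2.imwrite('pics/s4c.png',cv2.convertScaleAbs(cv2.resize(a,None,fx=9,fy=9,interpolation=2),alpha=1.6,beta=-20))
E
```

```text
(no output)
```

View pics/t4c.png

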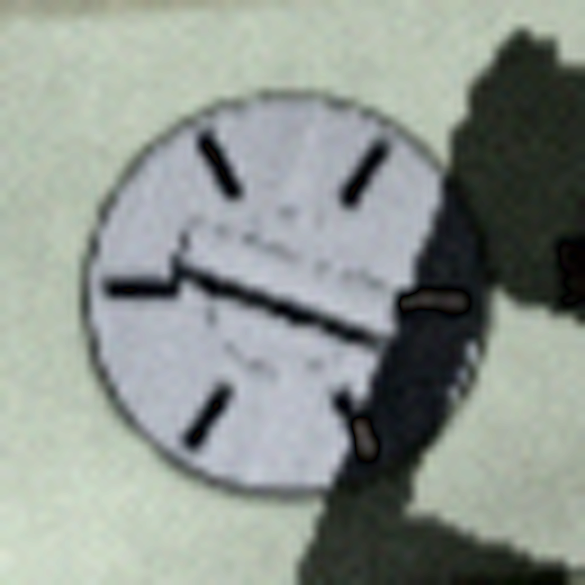

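View pics/s4c.png

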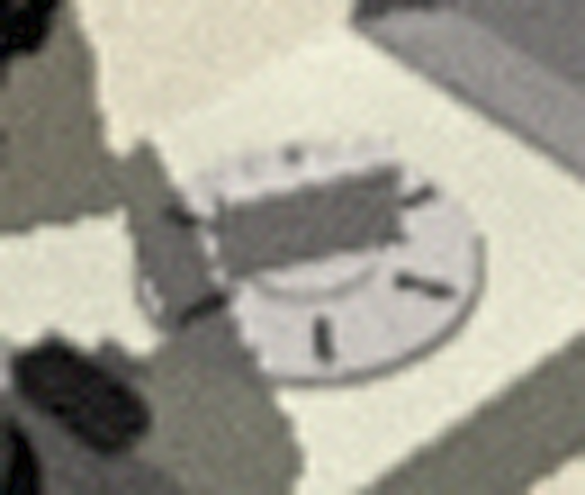

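```bash
python3 - <<'E'
from h import *
t=lambda u,v:(u/9+225,v/9+165); s=lambda u,v:(u/9+220,v/9+170)
P=[atz('top',t(*q),.104) for q in[(190,221),(395,281),(380,333),(180,263)]]
print(np.round(P,4),np.mean(P,0))
for a,b in((0,1),(3,2)): d=P[b]-P[a]; print(np.linalg.norm(d),np.degrees(np.arctan2(d[1],d[0])))
print('disc',atz('top',t(290,292),.064))
st=monitor.get_state()
print(np.round(Rt(),3),st['joints'],togo([.527,.041,.2]))
# scene upper edge of bar near face: (220,205)-(398,168)
Q=[atz('scene',s(*q),.104) for q in[(220,205),(398,168)]]; d=Q[1]-Q[0]; print(Q,np.linalg.norm(d),np.degrees(np.arctan2(d[1],d[0])))
E
```

```text
[[0.5424 0.0666 0.104 ]
 [0.5246 0.0073 0.104 ]
 [0.5095 0.0118 0.104 ]
 [0.5301 0.0695 0.104 ]] [0.52663701 0.03883024 0.104     ]
0.061906141945352815 -106.7392181360103
0.06131926813113828 -109.7069286654564
disc [0.52596118 0.03735528 0.064     ]
[[-0.     0.072 -0.997]
 [-0.001 -0.997 -0.072]
 [-1.     0.001  0.001]] [-3.38746443e-01  1.03162860e-01  1.83749456e+00 -8.46137846e-04
  1.20114181e+00  1.16002231e+00] [-0.003  -0.1564 -0.0015]
[array([0.52553234, 0.00595594, 0.104     ]), array([0.54995074, 0.06361713, 0.104     ])] 0.06261845822923864 67.04828183309097
```

Call:
carry_out:
  commands: "-0.5 0 -0.155 0 -67 0 0;-0.5 0 -0.155 0 -67 0 0;-0.5 0 -0.155 0 -67 0 0;-0.5 0 -0.155 0 -67 0 0;-0.5 0 -0.155 0 -67 0 0;-0.5 0 -0.155 0 -67 0 0;-0.5 0 -0.155 0 -67 0 0;-0.5 0 -0.155 0 -67 0 0;-0.5 0 -0.155 0 -67 0 0;-0.5 0 -0.155 0 -67 0 0"

```text
time: 4.37
position: [0.5242, 0.0397, 0.1945]
eef_rot: [-1.198, 1.566, -3.093]
ft_force: [0.0, -1.1, 0.6]
gripper_width: 0.0209
```

```bash
python3 - <<'E'
from h import *
s=monitor.get_state();print(s['time'],s['position'],s['joints'],s['gripper_width'],togo([.5265,.039,.1]));print(np.round(Rt(),3))
snap('wrist','w5.png')
E
```

```text
4.3667 [0.52415102 0.03971296 0.19445896] [-5.76618298e-02  5.90703725e-02  1.89025068e+00 -5.40887733e-04
  1.19699161e+00  2.66534382e-01] 0.020880891928505438 [ 0.0944  0.0029 -0.0002]
[[-0.005  0.948 -0.318]
 [-0.    -0.318 -0.948]
 [-1.    -0.004  0.002]]
```

View pics/w5.png

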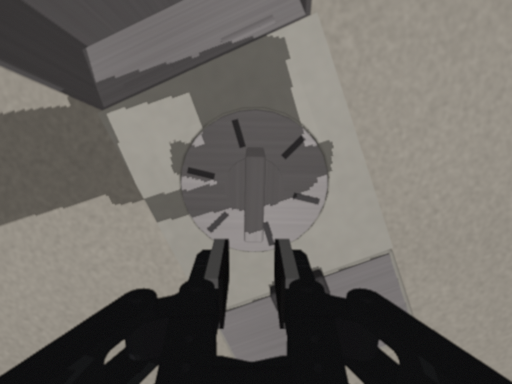

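```bash
python3 - <<'E'
from h import *
a=cv2.imread('pics/w5.png')[100:260,170:340]; cv2.imwrite('pics/w5c.png',cv2.convertScaleAbs(cv2.resize(a,None,fx=3.5,fy=3.5,interpolation=2),alpha=1.7,beta=-20))
E
```

```text
(no output)
```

View pics/w5c.png

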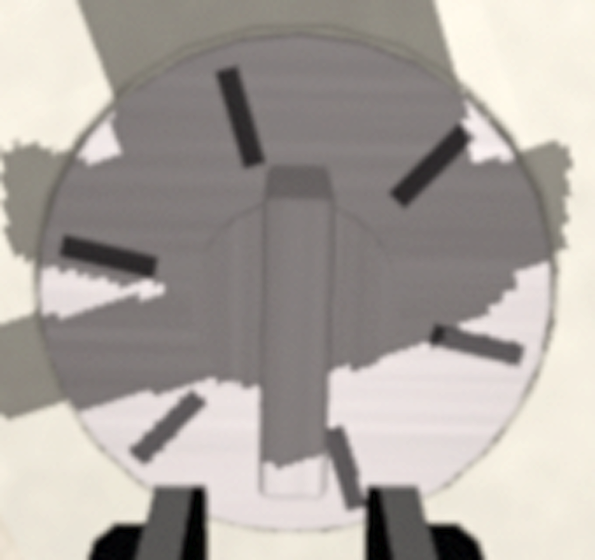

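```bash
python3 - <<'E'
from h import *
w=lambda u,v:(u/3.5+170,v/3.5+100)
P=np.array([watz(w(*q),.104) for q in[(265,199),(333,199),(327,495),(261,495)]]);print(np.round(P,4),P.mean(0))
d=P[0]-P[3]+P[1]-P[2];print(np.degrees(np.arctan2(d[1],d[0])),np.linalg.norm(d)/2,np.linalg.norm(P[0]-P[1]))
print('togo',togo(P.mean(0)))
E
```

```text
[[0.5308 0.0726 0.104 ]
 [0.5432 0.0685 0.104 ]
 [0.5227 0.0092 0.104 ]
 [0.5097 0.0136 0.104 ]] [0.52662083 0.04096856 0.104     ]
70.61692500149623 0.06273751234641613 0.013101957839185954
togo [ 0.0905  0.0023 -0.0022]
```

Call:
carry_out:
  commands: "-0.5 0.02 0.002 -0.002 0 0 0;-0.5 0.04 0.002 -0.002 0 0 0;-0.5 0.06 0.002 -0.002 0 0 0;-0.5 0.075 0.002 -0.002 0 0 0;-0.5 0.085 0.002 -0.002 0 0 0;-0.5 0.085 0.002 -0.002 0 0 0"

```text
time: 4.92
position: [0.523, 0.0411, 0.1054]
eef_rot: [-1.268, 1.558, 3.118]
ft_force: [-0.9, -1.2, 0.4]
gripper_width: 0.0214
```

```bash
python3 - <<'E'
from h import *
s=monitor.get_state();print(s['time'],s['position'],s['ft_force'],s['gripper_width'],togo([.5266,.041,.086]));print(np.round(Rt(),3))
snap('wrist','w6.png')
E
```

```text
4.9167 [0.52302776 0.04106132 0.10539865] [-0.93134119 -1.24566088  0.3613085 ] 0.021448626525648804 [ 0.0194  0.0036 -0.0012]
[[-0.013  0.947 -0.32 ]
 [ 0.    -0.32  -0.947]
 [-1.    -0.012  0.004]]
```

View pics/w6.png

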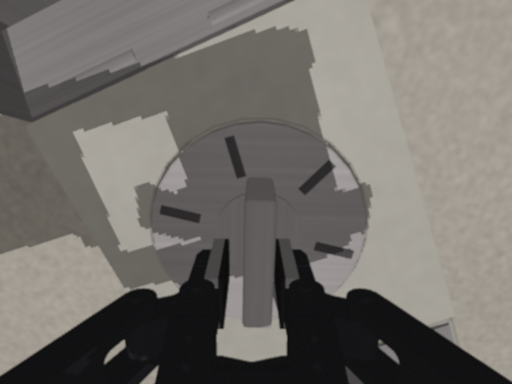

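The bar lies between the fingers, slightly to the right of centre (260 against 252). I'll shift +y and descend.

Call:
carry_out:
  commands: "-0.5 0 0.0035 -0.001 0 0 0;-0.5 0.004 0.004 -0.001 0 0 0;-0.5 0.01 0.004 -0.001 0 0 0;-0.5 0.015 0.004 -0.001 0 0 0;-0.5 0.019 0.004 -0.001 0 0 0;-0.5 0.02 0.004 -0.001 0 0 0;-0.5 0.02 0.004 -0.001 0 0 0"

```text
time: 5.55
position: [0.528, 0.0406, 0.0866]
eef_rot: [-1.255, 1.56, 3.132]
ft_force: [0.3, -0.3, -0.4]
gripper_width: 0.0216
```

```bash
python3 - <<'E'
from h import *
s=monitor.get_state();print(s['time'],s['position'],s['ft_force'],s['moment'],s['gripper_width'],togo([.5266,.041,.086]));print(np.round(Rt(),3))
snap('wrist','w7.png')
E
```

```text
5.55 [0.52800915 0.04064212 0.08661052] [ 0.29151629 -0.26262728 -0.398469  ] [ 0.01710812  0.04243371 -0.01722987] 0.021572973369180494 [ 0.0006 -0.0014  0.0001]
[[-0.01   0.947 -0.32 ]
 [ 0.    -0.32  -0.947]
 [-1.    -0.01   0.003]]
```

View pics/w7.png

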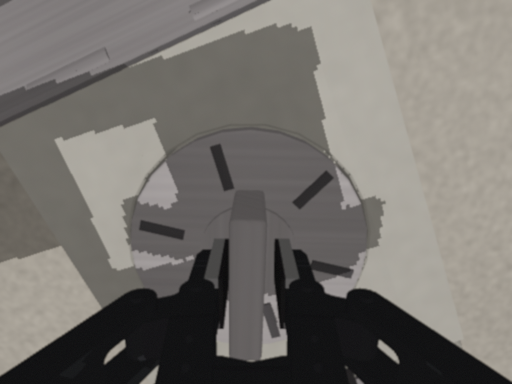

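Call:
carry_out:
  commands: "-0.6 0 -0.0015 0 0 0 0;-0.6 0 -0.0015 0 -3 0 0;-0.6 0 -0.0015 0 -6 0 0;-0.6 0 -0.0015 0 -9 0 0;-0.6 0 -0.0015 0 -12 0 0;-0.6 0 -0.0015 0 -15 0 0;-0.6 0 -0.0015 0 -18 0 0;-0.6 0 -0.0015 0 -21 0 0;-0.6 0 -0.0015 0 -24 0 0;-0.6 0 -0.0015 0 -27 0 0"

```text
time: 6.43
position: [0.5269, 0.0411, 0.0872]
eef_rot: [-1.719, 1.562, -3.141]
ft_force: [0.3, -0.9, 0.6]
gripper_width: 0.0174
```

```bash
cat > look.py <<'E'
from h import *; import sys
s=monitor.get_state();R=Rt();print(round(s['time'],2),np.round(s['position'],4),np.round(s['ft_force'],1),np.round(s['moment'],3),s['gripper_width'],'go',togo([.5266,.041,.087]),'j6',s['joints'][5],'yaw',np.degrees(np.arctan2(R[1,1],R[0,1])))
snap('wrist',sys.argv[1])
E
python3 look.py w8.png
```

```text
6.43 [0.5269 0.0411 0.0872] [ 0.3 -0.9  0.6] [ 0.017  0.009 -0.097] 0.01743388841514188 go [ 0.0002 -0.0003  0.0001] j6 -0.2022370551012211 yaw 8.47246013142672
```

View pics/w8.png

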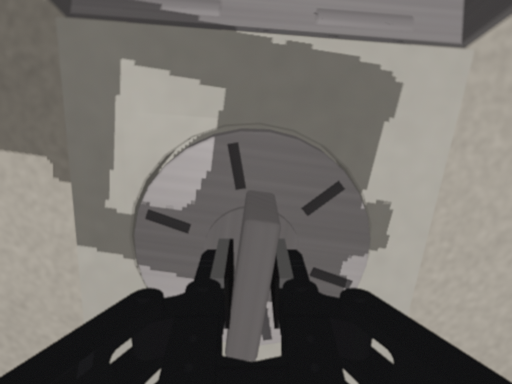

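The bar is following the fingers with about 10° of slack, and the moment is light. I'll keep turning.

Call:
carry_out:
  commands: "-0.6 0 0 0 -3 0 0;-0.6 0 0 0 -6 0 0;-0.6 0 0 0 -9 0 0;-0.6 0 0 0 -12 0 0;-0.6 0 0 0 -15 0 0;-0.6 0 0 0 -18 0 0;-0.6 0 0 0 -21 0 0;-0.6 0 0 0 -24 0 0;-0.6 0 0 0 -24 0 0"

```text
time: 7.23
position: [0.5267, 0.0411, 0.0872]
eef_rot: [-2.141, 1.561, 3.14]
ft_force: [-0.4, 0.2, 0.2]
gripper_width: 0.0166
```

```bash
python3 look.py w9.png
```

```text
7.23 [0.5267 0.0411 0.0872] [-0.4  0.2  0.2] [ 0.01   0.1   -0.022] 0.016613540340479856 go [ 0.0002 -0.0001  0.    ] j6 -0.6226015371375611 yaw 32.556950708140015
```

View pics/w9.png

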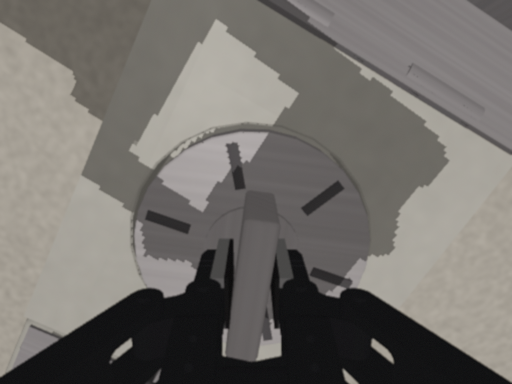

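Call:
carry_out:
  commands: "-0.6 0 0 0 -3 0 0;-0.6 0 0 0 -6 0 0;-0.6 0 0 0 -9 0 0;-0.6 0 0 0 -12 0 0;-0.6 0 0 0 -15 0 0;-0.6 0 0 0 -18 0 0;-0.6 0 0 0 -21 0 0;-0.6 0 0 0 -24 0 0;-0.6 0 0 0 -24 0 0"

```text
time: 8.03
position: [0.5265, 0.041, 0.0872]
eef_rot: [-2.518, 1.561, -3.104]
ft_force: [-0.1, -0.4, -1.3]
gripper_width: 0.017
```

```bash
python3 look.py w10.png
```

```text
8.03 [0.5265 0.041  0.0872] [-0.1 -0.4 -1.3] [-0.099  0.107 -0.02 ] 0.017008135123214696 go [0.0002 0.0001 0.    ] j6 -1.038983153159874 yaw 56.425109430071956
```

View pics/w10.png

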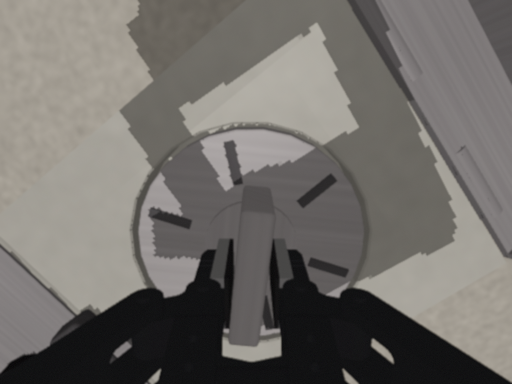

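The bar now looks smaller and lower in the picture (its near end at row 345 against 360 before), so it has probably dropped. I'll turn back to free the contact, open the fingers, lift and measure.

Call:
carry_out:
  commands: "-0.6 0 0 0 3 0 0;-0.5 0 0 0 6 0 0;-0.5 0 0 0 6 0 0;-0.5 -0.03 0 0 6 0 0;-0.5 -0.06 0 0 6 0 0;-0.5 -0.1 0 0 6 0 0;-0.5 -0.108 0 0 6 0 0;-0.5 -0.108 0 0 6 0 0;-0.5 -0.108 0 0 6 0 0"

```text
time: 8.83
position: [0.528, 0.041, 0.1957]
eef_rot: [-2.41, 1.563, -3.102]
ft_force: [-0.2, 1.0, -0.3]
gripper_width: 0.0218
```

```bash
python3 look.py w11.png; python3 - <<'E'
from h import *
a=cv2.imread('pics/w11.png')[100:260,170:340]; cv2.imwrite('pics/w11c.png',cv2.convertScaleAbs(cv2.resize(a,None,fx=3.5,fy=3.5,interpolation=2),alpha=1.7,beta=-20))
snap('scene','s11.png');snap('top','t11.png')
a=cv2.imread('pics/s11.png')[100:225,190:340]; cv2.imwrite('pics/s11c.png',cv2.convertScaleAbs(cv2.resize(a,None,fx=4.5,fy=4.5,interpolation=2),alpha=1.6,beta=-20))
E
```

```text
8.83 [0.528  0.041  0.1957] [-0.2  1.  -0.3] [-0.016 -0.015  0.015] 0.021820593275458267 go [ 0.1087 -0.0003 -0.0004] j6 -0.9326381969047388 yaw 50.32755003654673
```

View pics/w11c.png

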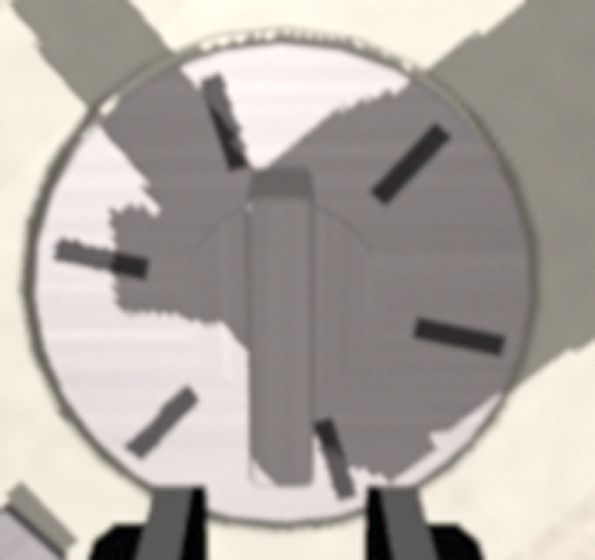

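View pics/s11c.png

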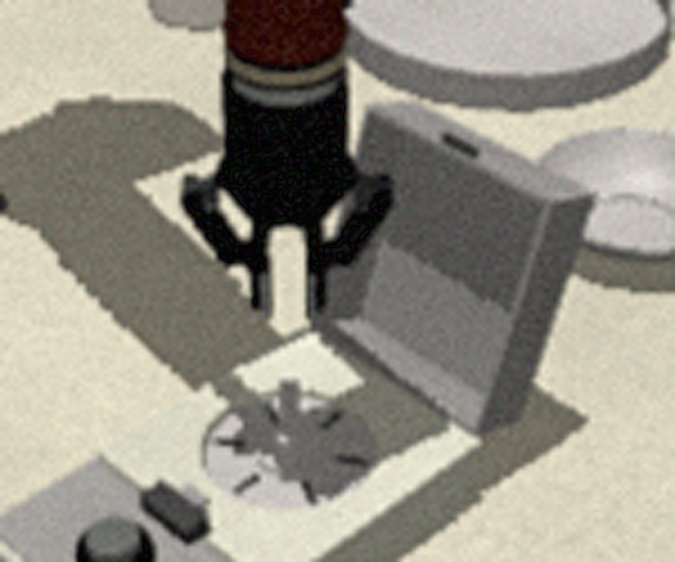

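```bash
python3 - <<'E'
from h import *
from scipy.optimize import brentq
w=lambda u,v:(u/3.5+170,v/3.5+100)
s=monitor.get_state(); print(s['position'])
def L(q,z,st): P=[watz(w(*a),z,st) for a in q]; return np.linalg.norm(P[0]-P[1])
s5=dict(s); s5['position']=np.array([0.52415102,0.03971296,0.19445896]); s5['eef_rot']=np.array([-1.198,1.566,-3.093])
for n,st,bar,disc in(('before',s5,[(298,199),(294,495)],[(38,290),(555,290)]),('now',s,[(281,198),(281,487)],[(27,290),(535,290)])):
    print(n,'bar top z',brentq(lambda z:L(bar,z,st)-.064,.03,.15),'disc top z',brentq(lambda z:L(disc,z,st)-.120,.0,.15))
P=np.array([watz(w(*q),.096,s) for q in[(248,198),(314,198),(311,487),(249,487)]]);print(P.mean(0)); d=P[0]-P[3]+P[1]-P[2];print(np.degrees(np.arctan2(d[1],d[0])))
E
```

```text
[0.52589394 0.04111226 0.19271234]
before bar top z 0.09934431635486095 disc top z 0.06513947442445508
now bar top z 0.09058040002495768 disc top z 0.058904662160948855
[0.52397476 0.04148877 0.096     ]
140.07161560401093
```

View pics/t11.png

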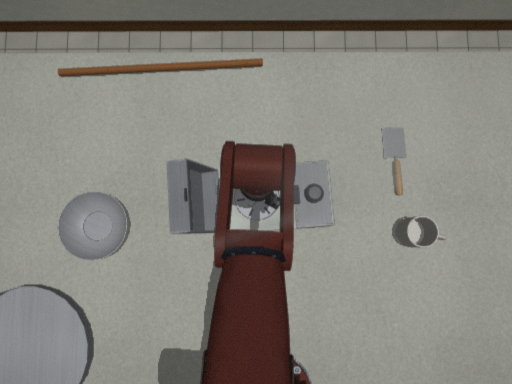

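```bash
python3 look.py w12.png; python3 - <<'E'
from h import *
print(togo([.45,-.2,.26]))
a=cv2.imread('pics/w12.png')[100:260,170:340]; cv2.imwrite('pics/w12c.png',cv2.convertScaleAbs(cv2.resize(a,None,fx=3.5,fy=3.5,interpolation=2),alpha=1.7,beta=-20))
E
```

```text
8.98 [0.5259 0.0411 0.1927] [-0.2 -0.4 -0.2] [0.023 0.01  0.067] 0.021555542507749274 go [0.1057 0.0013 0.0018] j6 -0.9327140177852773 yaw 50.3318975403234
[-0.0662 -0.2347  0.0947]
```

View pics/w12c.png

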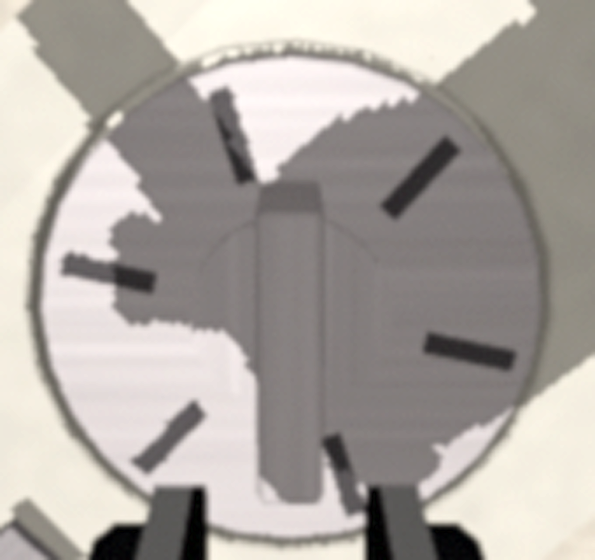

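```bash
python3 - <<'E'
from h import *
from scipy.optimize import brentq
w=lambda u,v:(u/3.5+170,v/3.5+100)
s=monitor.get_state()
def L(q,z,st): P=[watz(w(*a),z,st) for a in q]; return np.linalg.norm(P[0]-P[1])
print('bar',brentq(lambda z:L([(291,212),(291,503)],z,s)-.064,.03,.15))
for D in(.12,.123): print('rim',D,brentq(lambda z:L([(35,300),(547,300)],z,s)-D,.0,.15))
for z in(.096,.104):
  P=np.array([watz(w(*q),z,s) for q in[(259,212),(323,212),(322,502),(260,502)]]);print(z,P.mean(0),np.linalg.norm(P[0]-P[1]))
E
```

```text
bar 0.09398425547682611
rim 0.12 0.061613119955779734
rim 0.123 0.055061981677245554
0.096 [0.52786169 0.0411323  0.096     ] 0.01274262034462211
0.104 [0.52581216 0.04288167 0.104     ] 0.012294840467750725
```

Call:
carry_out:
  commands: "-0.5 -0.03 0 0 0 0 0;-0.5 -0.066 -0.235 0.095 0 0 0;-0.5 -0.066 -0.235 0.095 0 0 0;-0.5 -0.066 -0.235 0.095 0 0 0;-0.5 -0.066 -0.235 0.095 0 0 0;-0.5 -0.066 -0.235 0.095 0 0 0;-0.5 -0.066 -0.235 0.095 0 0 0;-0.5 -0.066 -0.235 0.095 0 0 0;-0.5 -0.066 -0.235 0.095 0 0 0;-0.5 -0.066 -0.235 0.095 0 0 0"

```text
time: 9.87
position: [0.4495, -0.1999, 0.2584]
eef_rot: [-2.589, 1.554, 3.0]
ft_force: [0.5, 0.0, -0.4]
gripper_width: 0.0211
```

```bash
python3 look.py w13.png; python3 - <<'E'
from h import *
snap('scene','s13.png');snap('top','t13.png')
a=cv2.imread('pics/t13.png')[165:230,225:290]; cv2.imwrite('pics/t13c.png',cv2.convertScaleAbs(cv2.resize(a,None,fx=9,fy=9,interpolation=2),alpha=2.2,beta=-200))
a=cv2.imread('pics/s13.png')[170:225,220:285]; cv2.imwrite('pics/s13c.png',cv2.convertScaleAbs(cv2.resize(a,None,fx=9,fy=9,interpolation=2),alpha=1.6,beta=-20))
E
```

```text
9.87 [ 0.4495 -0.1999  0.2584] [ 0.5  0.  -0.4] [-0.006 -0.048  0.021] 0.021082676781727455 go [ 0.1707  0.236  -0.0924] j6 -1.4326542934680675 yaw 50.24823251459856
```

View pics/t13c.png

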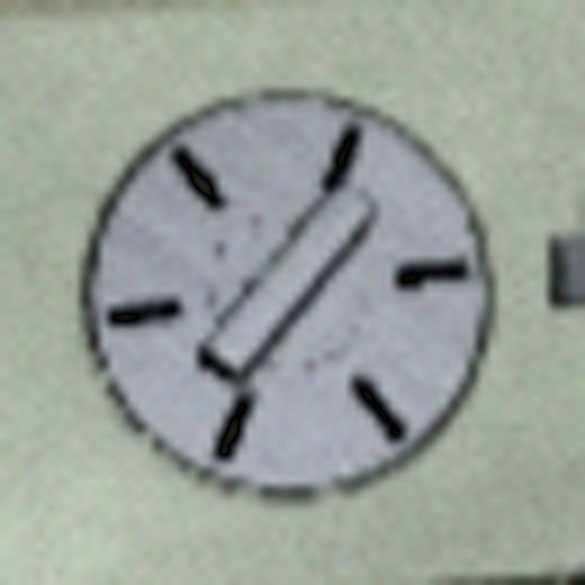

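View pics/s13c.png

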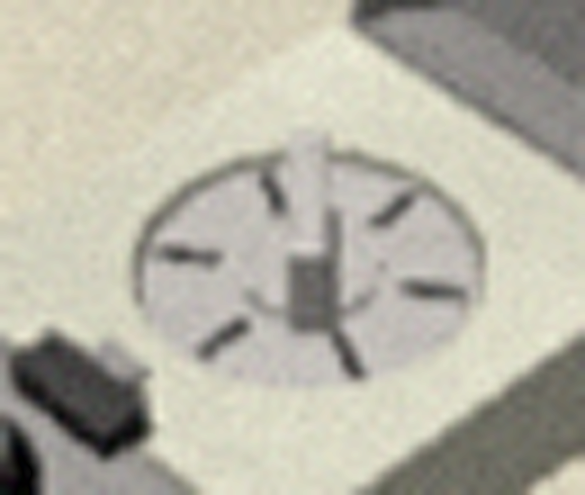

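View pics/s13.png

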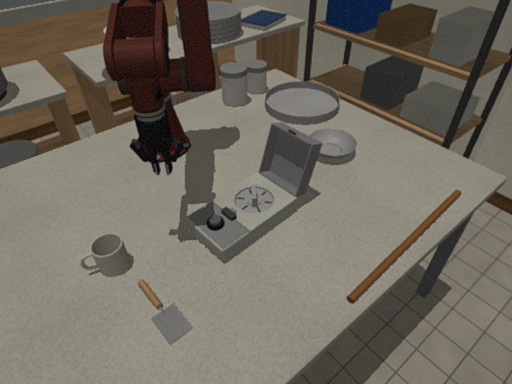

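Both views show the rotor recessed below the deck rim all round. The bar top's centre is at about (290,279) in the top enlargement and (309,193) in the scene enlargement, so I'll triangulate it and compare with the reading before turning.

```bash
python3 - <<'E'
from h import *
t=lambda u,v:(u/9+225,v/9+165); s=lambda u,v:(u/9+220,v/9+170)
print('now bar top',tri('top',t(290,279),'scene',s(309,193)))
print('near end', tri('top',t(357,200),'scene',s(312,253)),tri('top',t(222,359),'scene',s(307,137)))
# predictions of near-end bar top edge in scene for both heights
X=np.array(tri('top',t(290,279),'scene',s(309,193)))
for z in(.096,.104,.1): 
  p=atz('top',t(290,279),z); q=proj('scene',p)[0]; print(z,p,((q-[220,170])*9).round(0))
# mark features on disc: scene marks (350,355) etc; disc centre
print('disc ctr tri',tri('top',t(289,294),'scene',s(309,270)))
# before: bar top edge near line lower-left corners
print('before', tri('top',t(180,263),'scene',s(398,168)),tri('top',t(395,281),'scene',s(220,205)))
E
```

```text
now bar top [0.52794263 0.0392335  0.09138872]
near end [0.5515899  0.01997232 0.09163867] [0.50426476 0.05876237 0.09022277]
0.096 [0.52622234 0.03764637 0.096     ] [295. 183.]
0.104 [0.52530471 0.03772549 0.104     ] [293. 164.]
0.1 [0.52576352 0.03768593 0.1       ] [294. 174.]
disc ctr tri [0.52748229 0.03912101 0.05496351]
before [0.53398602 0.07240885 0.08764149] [0.52455732 0.00707198 0.10271112]
```

```bash
python3 -c "
from h import *
print(job.close_job())"
```

```text
the job is handed in; nothing more can be done
None
```

I pressed the release button and the cover sprang open. I then turned the rotor about 70° with the fingers loosely around its bar. It dropped onto the drive, and I backed off, lifted clear, moved the arm aside and handed the job in at about 10 s of the 48 s allowed.

**What the last checks showed:**
- **Height:** the bar's top measured 0.091 m from the two fixed cameras and 0.094 m from the wrist camera, against 0.096 m expected when home. The fixed cameras read about 4 mm low on the mill as a whole, and corrected for that they give 0.0955 m. The wrist camera read 0.099 m before the turn, where 0.104 m was expected, so its drop is about 5 mm against the 8 mm stated. I took this as home, because the rotor's rim also lies below the deck all round in the pictures.
- **Level and centred:** the bar's two ends agree in height within 1.5 mm (about 0.02 rad). Its centre is about 2 mm from the estimated mill axis.
- **Cover and bystanders:** the cover still stands open in the last picture, and the pan, mug and scraper look unmoved. I judged these by eye only.

I did not read the button's return or the cover's angle as values. I also did not test that the keyed rotor resists turning.

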